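# Show the pinion to the inspection camera

## Robot

A 7-joint arm with a two-finger parallel gripper is mounted at the origin on the work surface. World frame = base frame: x ahead of the robot, y to its left, z up, the work surface at z = 0. Lengths are in m, angles in rad, forces in N, time in s.
With the tool pointing down it reaches from about 0.425 to 0.95 m from the base axis. Payload 16.7 kg.
Tool frame: the origin (TCP) lies between the finger pads; the fingertips stand 8 mm ahead of it and the grasp point (between the pads) lies 11 mm behind it; z points along the fingers, y is the line along which they close (so a half turn about z gives the same grasp; the last joint's range is limited). The gripper opens to 94 mm and grips with 3 to 60 N. Pads are 16 mm wide; open, the fingers measure 119 mm over their backs; the gripper's body (75 mm by 177 mm) begins 78 mm behind the grasp point.
Start: joints at [-1.45, 0.426, 0.074, 1.606, -0.034, 1.111, -0.067], TCP at [0.181, 0.65, 0.191] pointing down, gripper open.
Joint ranges: [-2.85, 2.85], [-0.5, 2.14], [-1.23, 1.37], [0.21, 2.46], [-1.02, 4.16], [0.16, 2.05], [-2.73, 2.73]. Speed limits (rad/s): [1.89, 1.89, 2.39, 2.39, 3.01, 3.01, 3.01].

## Interface

Orientations are given as a unit quaternion [x, y, z, w].
In Python, from plant import * gives the robot as it stands. The module is installed in compiled form; this text tells all that it offers. Calls block until the motion is done:
- move_pose(position, orientation): joint-space move of the TCP to a pose.
- servo_line(position, ori=None, v=0.15, until_force=None): straight line of the TCP; ori=None keeps the orientation; v is the mean speed in m/s. With until_force (N) it stops when the force on the tool has changed by that much, and returns True; else False.
- goto_joints(angles): joint-space move.
- grip(opening): finger opening in m; the grip force is fixed at half the most; returns when the fingers have stopped.
- wait(seconds).
- ik(position, orientation): joint angles nearest the present ones, or None.
- read_state(): the state.
- snapshot(name): name is "scene" or "top"; returns a dict with "image" (480x640x3 uint8, blue, green, red), "fx", "fy", "cx", "cy" (pixels), "R" (3x3) and "t" (3): a world point X has camera coordinates R X + t. Camera axes: x right, y down, z forward; pixel columns grow to the right and rows downward; lengths in m; the calibration is good to about 2 mm. A picture is of the moment at which its call begins. There is no depth.
A pose or a line that the arm cannot do raises PlanningError and nothing moves.
- hand_in(): hands the job in; it is judged then, once.
Trained networks look in the newest picture that a camera, given by its name, has taken for a name from the list of things; names that differ only in an ending like _2 or _b are one class to them, and where a whole thing is asked for, a point or a joint stands for the part that bears it (a point fixed in the world has none). Each returns a list of dicts, best first, with "confidence" (0 to 1); they miss things now and then, are a little off and sometimes report something else, mostly with a low value. They report only what shows in the picture. A call takes as long as a camera call. They do not tell look-alikes from the thing itself.
- masks_of(camera, label): "mask" (480x640 bool, what is visible of it) and "at" ([column, row] in pixels, amid what is visible of it).
- tip_of(camera, label): "at" ([column, row] in pixels: a listed point, or the origin of a listed thing).
The state is a dict: "t": time; "joints": joint angles; "qvel": joint speeds; "tau": joint torques, N m; "tool_pos": TCP position; "ee_rot": TCP orientation; "force": force on the tool from outside, world axes, zero at the start; "moment": the same for the moment, N m; "finger_gap": finger opening in m; "finger_force": force on a finger pad.
Only numpy, scipy, OpenCV 4.12 (cv2) and the standard library are available. Lean on these libraries where they do the work, as an engineer would, in place of code of your own. Each camera call takes 0.05 s, during which the arm holds its last target. There are 200 camera calls.

## Task

Turn the selector of the ring light's control unit to its middle mark (the single bar), then lift the pinion shaft out of the open gearbox and show it to the inspection camera: pinion end towards the lens, the shaft in line with the lens axis so that the camera looks squarely onto the pinion's nose, the nose centred on the lens axis and 100 mm in front of the lens glass. Finish while still holding the shaft there, motionless in the air; do not touch the camera or its stand, and leave the crown wheel's shaft in its saddles and all other things on the bench where they are.

Things in the scene. Friction and masses are not known exactly. Their poses are not given: they have to be found in the camera images.
- light_knob (a joint): black pointer knob (ring light selector) on the grey control unit; vertical hinge, rad, grows clockwise seen from above. Three sprung detents: 0 = off (printed dot), 0.7 = middle (one bar), 1.4 = full (two bars), stops just beyond 0 and 1.4. It starts off; let go, it pulls into the nearest detent and stays; turning takes under 0.15 N m
- knob_grip (a point): grip point of the selector, on its vertical axis, 72 mm above the bench. The grip is an upright bar 38 mm long, 12 mm thick, from 58 to 82 mm above the bench, on a round skirt 42 mm in diameter; x runs along the bar to its pointer end (white line), z is up
- light_box: grey control unit with a bare aluminium top panel and black marks, 110 x 120 x 50 mm high, fixed; origin at the centre of its underside, z up, x points from the knob's axis (above the origin) to the middle mark, the single bar. The dot lies 0.7 rad anticlockwise of the bar, the double bar 0.7 rad clockwise
- gearbox: lower half of an open cast-aluminium gearbox, 194 x 150 x 65 mm high, fixed; origin on the bench below the pinion shaft's origin, x along that shaft to the pinion, z up. Open saddles for the shaft in walls at x = -44..-30 and 30..44 mm; between them the chamber is open from above, 60 mm long, 124 mm wide, floor 16 mm above the bench. Far wall at x = 150 mm
- pinion_shaft: loose steel shaft, 20 mm diameter, 150 mm long, 0.6 kg, lying in the gearbox; origin on its axis between its bearings, at its centre of mass, 65 mm above the bench; x along the axis to the pinion. Bare from x = -30 to 30 mm (grip here), 40 mm bearings at 30..44 and -44..-30, bevel pinion at 45..65, plain end to -85 mm. Lifts straight up, 1.5 mm side play
- pinion_nose (a point): centre of the small end face of the pinion, on the shaft axis, 65 mm from the shaft's origin
- crown_shaft: loose steel cross shaft, 18 mm diameter, with the crown wheel (90 mm diameter), in the gearbox's side walls square to the pinion shaft; origin on both axes, 90 mm from the pinion shaft's origin, 65 mm above the bench; y along its axis, wheel from y = 12 to 36 mm, hub to 58, shaft from -76 to 105 mm. Stays in place
- camera_stand: stand of the inspection camera, fixed: grey base plate 210 x 160 x 16 mm and upright steel column, 25 mm diameter, 468 mm tall; origin on the bench straight below the point 100 mm in front of the lens, x horizontal towards the column at x = 252 mm; the plate covers x = 132..342 mm; the lens is 260 to 305 mm above the bench
- camera_head: inspection camera with 80 mm ring light, on the column at a varying height, looking 30 degrees below the horizontal to the robot's side; origin at the centre of the lens glass, x along the lens axis INTO the camera (30 degrees upward), y horizontal, z square to both, upward. Nose belongs at x = -100 mm, y = z = 0, the shaft's x along this x. All its parts lie at x > 0
- screwdriver: screwdriver with red handle, 200 mm, lying on the bench; a bystander
- pliers: slip-joint pliers with blue handles, 175 mm long, 16 mm high, lying on the bench; a bystander
- mallet: red soft-face mallet, 250 mm long, head 48 mm in diameter, lying on the bench; a bystander
- hammer: hammer, 300 mm, lying on the bench; a bystander
- bottle: water bottle, 64 mm diameter, 200 mm tall, standing; a bystander
- spare_bearing: spare ball bearing, 40 mm diameter, 14 mm high, lying flat; a bystander
- bolt_tray: flat steel tray 100 x 130 x 30 mm with the gearbox's bolts; a bystander
Not all that is in view belongs to the job. Several things have the shape of the light_box; the one meant has the colours described above.

How it is judged:
By the outcome, as a careful person would: the job done as asked, in the order asked, and still so for the second after the job is handed in, while the arm keeps its last pose, push and grip.
It also fails if it takes over 58 s, if anything falls off the work surface, if the arm or the gripper's body presses on something with over 40 N, if the wrist force passes 120 N, or if a joint passes its speed limit or range.

## Working session

There is one attempt and no reset: what is moved stays moved. The work goes in short steps, each a Python script; the robot and the scene stay as the last script left them, time stands still between calls to the robot, and variables do not carry over. Pictures are saved under pics/ and viewed, at most 10 in all, crops included, and the job is handed in when it is done.

```bash
mkdir -p pics; python3 - <<'E'
from plant import *
import cv2,numpy as np
for c in ["scene","top"]:
    s=snapshot(c); cv2.imwrite(f"pics/{c}0.png",s["image"])
    print(c,s["fx"],s["cx"],s["cy"],np.round(s["R"],3).tolist(),np.round(s["t"],3).tolist())
    for l in ["light_box","knob_grip","gearbox","pinion_shaft","pinion_nose","crown_shaft","camera_stand","camera_head"]:
        print(l,[(np.round(d["at"],1).tolist(),round(d["confidence"],2)) for d in tip_of(c,l)][:4],[(np.round(d["at"],1).tolist(),round(d["confidence"],2)) for d in masks_of(c,l)][:4])
print(read_state()["t"])
E
```

```text
scene 575.0661719914632 318.08055413881294 242.4335680478981 [[0.58, 0.814, 0.014], [0.682, -0.477, -0.554], [-0.444, 0.331, -0.832]] [-0.277, -0.202, 2.29]
light_box [([374.9, 267.4], 0.9), ([345.4, 186.5], 0.8), ([191.7, 264.2], 0.79), ([183.9, 361.0], 0.74)] [([192.2, 257.1], 0.92), ([316.4, 279.2], 0.79), ([377.5, 265.8], 0.78), ([343.5, 181.4], 0.77)]
knob_grip [([375.8, 255.3], 0.64), ([346.9, 169.0], 0.59), ([191.4, 251.6], 0.45)] [([345.3, 169.8], 0.65), ([375.6, 259.2], 0.62), ([313.9, 272.5], 0.41)]
gearbox [([272.7, 333.3], 0.83), ([272.8, 325.5], 0.44)] [([285.2, 347.0], 0.63)]
pinion_shaft [([270.4, 328.4], 0.71)] [([273.7, 325.3], 0.83)]
pinion_nose [([289.8, 339.0], 0.72)] []
crown_shaft [([298.9, 340.7], 0.95)] [([301.6, 339.6], 0.69)]
camera_stand [] [([437.0, 301.7], 0.74)]
camera_head [([418.6, 241.3], 0.96)] [([436.1, 255.7], 0.88)]
top 547.2647190634971 314.99613010477765 237.12994290008828 [[-0.008, -1.0, 0.024], [-0.997, 0.006, -0.072], [0.071, -0.024, -0.997]] [-0.023, 0.466, 1.532]
light_box [([181.0, 339.3], 0.97), ([419.3, 343.9], 0.78), ([312.2, 235.4], 0.71), ([236.2, 203.9], 0.68)] [([421.3, 343.8], 0.95), ([177.4, 342.7], 0.91), ([310.5, 232.5], 0.76), ([233.2, 202.6], 0.7)]
knob_grip [([175.9, 341.5], 0.76), ([425.8, 348.8], 0.76), ([231.2, 200.4], 0.71), ([309.6, 234.8], 0.52)] [([310.4, 236.5], 0.57), ([233.6, 201.5], 0.53), ([425.3, 346.9], 0.47)]
gearbox [([393.7, 198.9], 0.92)] [([387.5, 192.4], 0.66)]
pinion_shaft [([397.2, 197.4], 0.57)] [([399.4, 199.1], 0.87)]
pinion_nose [([387.1, 172.0], 0.91)] []
crown_shaft [([385.5, 164.3], 0.81), ([310.5, 180.3], 0.47)] [([376.4, 170.6], 0.77)]
camera_stand [] [([216.8, 101.5], 0.67)]
camera_head [([201.0, 136.0], 0.98)] [([205.6, 93.5], 0.69), ([297.7, 129.6], 0.67)]
1.7
```

View pics/top0.png

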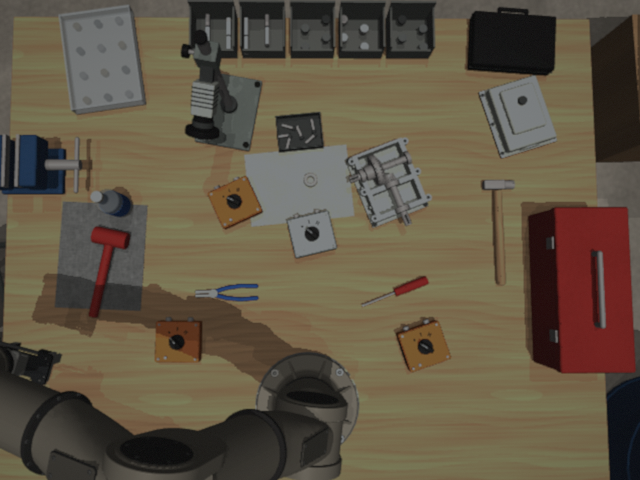

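View pics/scene0.png

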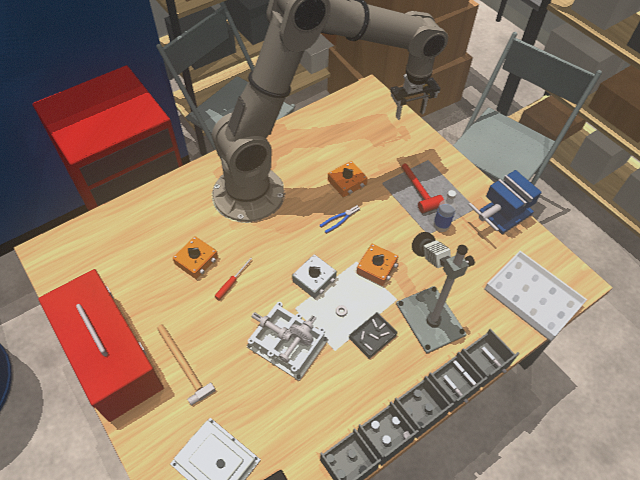

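The top image shows four boxes of light_box shape: orange ones at (234,202), (178,341) and (424,345), and one grey box with a bare aluminium top at (311,233), which is (315,275) in the scene image. The grey one fits the description. The gearbox is at (390,182), with the pinion shaft lying from about (408,220) to (385,170). The camera lens is at about (203,131). I'll confirm the grey box in an enlarged crop.

```bash
cat >h.py <<'E'
from plant import *
import cv2,numpy as np
from scipy.optimize import least_squares
from scipy.spatial.transform import Rotation as Ro
def proj(s,X):
    p=np.atleast_2d(X)@np.array(s["R"]).T+s["t"]
    return np.c_[s["fx"]*p[:,0]/p[:,2]+s["cx"],s["fy"]*p[:,1]/p[:,2]+s["cy"]]
def ray(s,uv):
    R=np.array(s["R"]);d=R.T@np.array([(uv[0]-s["cx"])/s["fx"],(uv[1]-s["cy"])/s["fy"],1]);return -R.T@s["t"],d
def onz(s,uv,z):
    c,d=ray(s,uv);return c+d*(z-c[2])/d[2]
def tri(obs):
    A=np.zeros((3,3));b=np.zeros(3)
    for s,uv in obs:
        c,d=ray(s,uv);d=d/np.linalg.norm(d);P=np.eye(3)-np.outer(d,d);A+=P;b+=P@c
    return np.linalg.solve(A,b)
E
python3 - <<'E'
from h import *
S=snapshot("scene");T=snapshot("top")
def crop(s,x,y,w,h,k):
    return cv2.resize(s["image"][y:y+h,x:x+w],None,fx=k,fy=k,interpolation=cv2.INTER_CUBIC)
cv2.imwrite("pics/c1.png",np.hstack([crop(T,280,200,64,64,6),crop(S,284,246,64,64,6)]))
cv2.imwrite("pics/c2.png",np.hstack([crop(T,340,130,100,100,4),crop(S,240,290,100,100,4)]))
for l,a,b in [("camera_head",(201,136),(418.6,241.3)),("crown",(385.5,164.3),(298.9,340.7)),("nose",(387.1,172),(289.8,339)),("shaft",(397.2,197.4),(270.4,328.4)),("knob",(309.6,234.8),(313.9,272.5))]:
    print(l,tri([(T,a),(S,b)]).round(4))
print("shaft@65",onz(T,(397.2,197.4),.065),onz(S,(270.4,328.4),.065))
print("nose@65",onz(T,(387.1,172),.065),onz(S,(289.8,339),.065))
print("crown@65",onz(T,(385.5,164.3),.065),onz(S,(298.9,340.7),.065))
E
```

```text
camera_head [0.6869 0.2447 0.279 ]
crown [ 0.6662 -0.2181  0.0684]
nose [ 0.6432 -0.2301  0.0552]
shaft [ 0.5722 -0.2591  0.0476]
knob [ 0.4708 -0.0121  0.0321]
shaft@65 [ 0.57132389 -0.25353658  0.065     ] [ 0.57786809 -0.26515274  0.065     ]
nose@65 [ 0.64248486 -0.22674403  0.065     ] [ 0.64579904 -0.23403372  0.065     ]
crown@65 [ 0.66412668 -0.22266488  0.065     ] [ 0.66774891 -0.21320039  0.065     ]
```

View pics/c1.png

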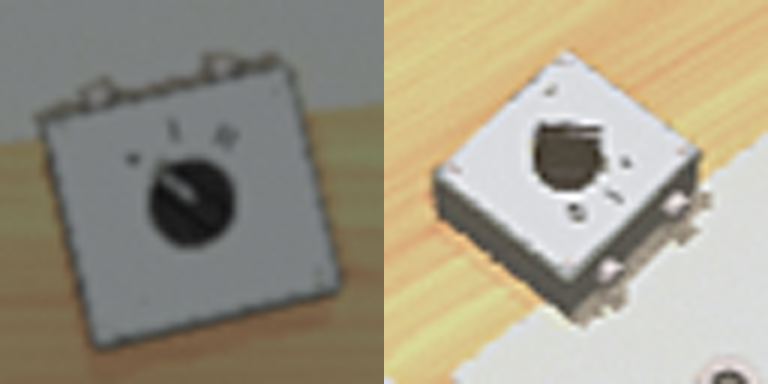

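View pics/c2.png

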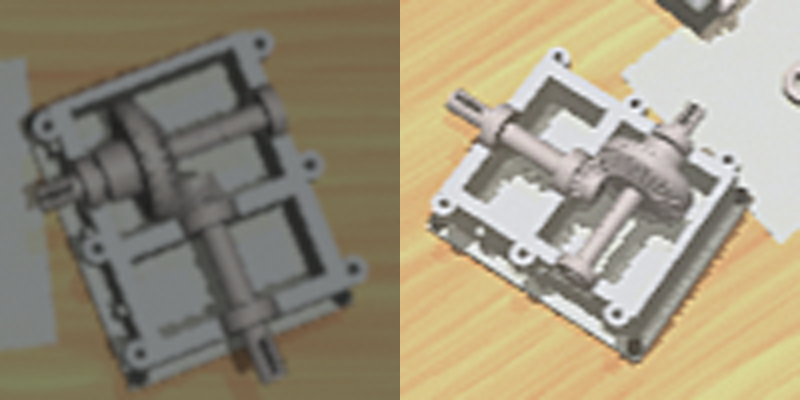

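The crop confirms the grey unit: bare aluminium top, black marks, pointer at the dot. In top pixels its corners are about (286,220), (328,211), (337,248) and (296,258). The gearbox crop shows the pinion shaft with its tail end at about top (407,225) / scene (252,316), and the crown shaft ends at top (350,179) and (411,156). Next I'll crop the camera and stand.

```bash
python3 - <<'E'
from h import *
S=snapshot("scene");T=snapshot("top")
def crop(s,x,y,w,h,k):
    return cv2.resize(s["image"][y:y+h,x:x+w],None,fx=k,fy=k,interpolation=cv2.INTER_CUBIC)
cv2.imwrite("pics/c3.png",cv2.convertScaleAbs(np.hstack([crop(T,175,25,100,130,4),crop(S,390,225,100,130,4)]),alpha=1.4))
for c,s in (("top",T),("scene",S)):
    r={}
    for l in ["camera_head","pinion_shaft","pinion_nose","crown_shaft","gearbox"]:
        v=[]
        for i in range(3):
            snapshot(c);d=tip_of(c,l); v.append(d[0]["at"] if d else None)
        print(c,l,[None if a is None else np.round(a,1).tolist() for a in v])
E
```

```text
top camera_head [[202.7, 135.6], [199.6, 136.4], [200.7, 134.8]]
top pinion_shaft [[397.1, 198.8], [399.1, 198.3], [394.9, 199.2]]
top pinion_nose [[384.5, 173.4], [385.7, 172.5], [386.0, 174.8]]
top crown_shaft [[384.0, 165.5], [387.4, 167.9], [384.7, 164.7]]
top gearbox [[391.6, 200.1], [395.1, 199.7], [392.6, 199.7]]
scene camera_head [[418.1, 240.8], None, [416.7, 240.3]]
scene pinion_shaft [[272.2, 325.7], [273.3, 325.5], [273.3, 325.9]]
scene pinion_nose [[287.9, 338.5], [313.2, 281.8], None]
scene crown_shaft [[295.9, 341.1], [296.5, 339.0], [295.8, 342.8]]
scene gearbox [[270.3, 334.3], [275.2, 335.4], [272.2, 337.7]]
```

View pics/c3.png

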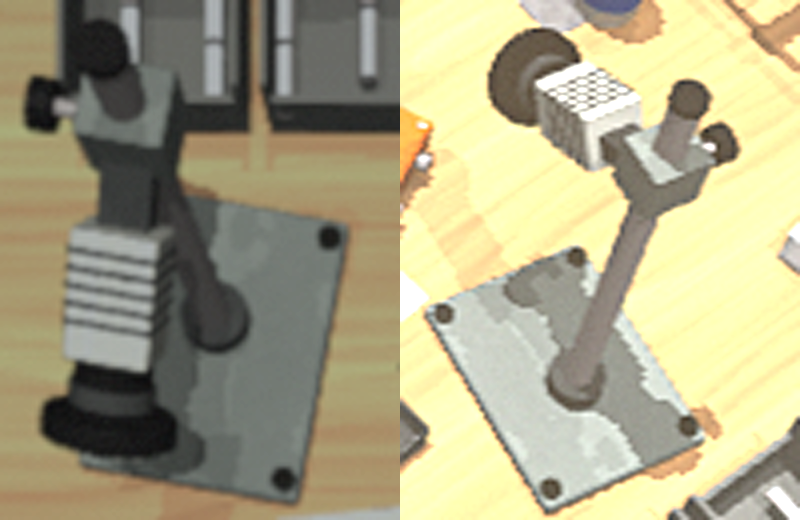

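```bash
cat >fit.py <<'E'
from h import *
S=snapshot("scene");T=snapshot("top")
def P(u,x0,y0,k): return np.array([(u[0]+.5)/k-.5+x0,(u[1]+.5)/k-.5+y0])
def fit(obs,x0,extra=0):
    # obs: (cam, pixel, model fn(p)->local xyz, weight); p=[x,y,yaw,*extra]
    def w(p,m):
        c,s=np.cos(p[2]),np.sin(p[2]);m=m(p);return [p[0]+c*m[0]-s*m[1],p[1]+s*m[0]+c*m[1],m[2]]
    f=lambda p:np.concatenate([(proj(s,w(p,m))[0]-uv)*wt for s,uv,m,wt in obs])
    r=least_squares(f,x0,loss="soft_l1")
    return r.x,f(r.x).reshape(-1,2)
K=lambda *a:(lambda p:a)
tb=lambda u:P(u,280,200,6); sb=lambda u:P(u,284,246,6)
box=[(T,tb((38,120)),K(.055,.06,.05),1),(T,tb((290,68)),K(.055,-.06,.05),1),(T,tb((340,290)),K(-.055,-.06,.05),1),(T,tb((97,348)),K(-.055,.06,.05),1),
 (S,sb((182,52)),K(-.055,.06,.05),1),(S,sb((314,155)),K(.055,.06,.05),1),(S,sb((188,278)),K(.055,-.06,.05),1),(S,sb((52,178)),K(-.055,-.06,.05),1)]
tg=lambda u:P(u,340,130,4); sg=lambda u:P(u,240,290,4)
gear=[(T,tg((271,376)),K(-.085,0,.065),1),(T,tg((246,312)),K(-.037,0,.065),1),(T,tg((37,197)),K(.09,.105,.065),1),(T,tg((287,107)),K(.09,-.076,.065),.5),
 (S,sg((50,102)),K(-.085,0,.065),1),(S,sg((292,107)),K(.09,.105,.065),1),(S,sg((172,272)),K(.09,-.076,.065),.5),(S,sg((97,127)),K(-.037,0,.065),.7),
 (T,(397.4,198.2),K(0,0,.065),1),(T,(385.8,173.2),K(.065,0,.065),1),(T,(385.4,165.6),K(.09,0,.065),1),(T,(393.2,199.6),K(0,0,0),.7),
 (S,(272.3,326.4),K(0,0,.065),1),(S,(288.8,338.7),K(.065,0,.065),1),(S,(296.8,340.9),K(.09,0,.065),1),(S,(272.6,335.2),K(0,0,0),.7)]
tc=lambda u:P(u,175,25,4); sc=lambda u:P(u,390,225,4)
L=lambda p:(.0866,0,p[3])
cam=[(T,tc((348,225)),K(.342,-.08,.016),1),(T,tc((297,502)),K(.132,-.08,.016),1),(T,tc((82,465)),K(.132,.08,.016),.6),(T,tc((104,45)),K(.252,0,.468),1),(T,tc((215,320)),K(.252,0,.018),1),
 (S,sc((28,312)),K(.132,-.08,.016),1),(S,sc((180,248)),K(.132,.08,.016),1),(S,sc((303,437)),K(.342,.08,.016),1),(S,sc((148,510)),K(.342,-.08,.016),.7),(S,sc((292,93)),K(.252,0,.468),1),(S,sc((178,383)),K(.252,0,.018),1),
 (T,(201,135.7),L,1),(S,(417.8,240.8),L,1)]
if __name__=="__main__":
    for n,o,x0 in (("box",box,[.47,0,.2]),("gear",gear,[.575,-.26,.3]),("cam",cam,[.6,.25,-.2,.28])):
        x,r=fit(o,x0); print(n,x.round(4));print(r.round(1).tolist())
E
python3 fit.py
```

```text
box [ 0.4748 -0.0165  0.2298]
[[0.1, -0.6], [0.1, -2.0], [1.2, -0.6], [-0.5, -0.1], [-0.3, -2.3], [0.9, -2.0], [-0.5, -0.3], [-1.2, -2.0]]
gear [ 0.577  -0.2536  0.366 ]
[[1.4, 0.2], [1.1, 0.1], [1.1, 0.1], [-0.5, -0.4], [0.4, -1.7], [1.0, -0.1], [-0.3, 0.6], [0.2, -0.5], [-0.2, -2.8], [2.6, 0.5], [-0.3, -0.2], [0.1, -0.6], [0.9, -0.0], [0.5, -2.2], [-1.2, -0.4], [1.1, -0.4]]
cam [ 0.6026  0.263  -0.1851  0.2807]
[[0.9, -1.7], [0.2, -0.4], [-0.8, -0.7], [-0.5, -0.9], [0.9, -0.6], [-1.4, -2.3], [-0.1, -2.8], [1.5, -0.7], [-0.3, -0.4], [-0.5, 0.2], [-1.3, -0.6], [0.4, 0.8], [2.9, -0.3]]
```

```bash
cat >>h.py <<'E'
def down(a,sgn=1):
    x=sgn*np.array([np.cos(a),np.sin(a),0]);z=np.array([0,0,-1.]);return Ro.from_matrix(np.c_[x,np.cross(z,x),z]).as_quat()
def show(yaw,pitch=np.pi/6,sgn=1,roll=0.):
    c,s=np.cos(yaw),np.sin(yaw);d=np.array([np.cos(pitch)*c,np.cos(pitch)*s,np.sin(pitch)])
    z=np.array([np.sin(pitch)*c,np.sin(pitch)*s,-np.cos(pitch)]);z=Ro.from_rotvec(roll*d).apply(z)
    x=sgn*d;return Ro.from_matrix(np.c_[x,np.cross(z,x),z]).as_quat(),d,z
E
python3 - <<'E'
from h import *
r=read_state();print(r["ee_rot"],r["t"])
B=[.4748,-.0165];a=.2298
for s in(1,-1):
    print(s,[None if (q:=ik([*B,z],down(a+k,s))) is None else np.round(q,2).tolist() for k,z in((.7,.17),(.7,.07),(0,.07))])
    print(s,[None if (q:=ik([.577,-.2536,z],down(.366,s))) is None else np.round(q,2).tolist() for z in(.25,.054)])
    q,d,z=show(-.1851,sgn=s);n=np.array([.6026,.263,.2307]);o=n-.065*d+.011*z
    q=ik(o,q);print("show",o,None if q is None else np.round(q,2).tolist())
E
```

```text
[ 1.35020763e-01  9.90842769e-01 -1.95730832e-05 -1.23521738e-05] 5.0
1 [[-0.97, 0.16, 0.97, 2.1, -0.17, 0.95, -0.54], [-0.89, 0.41, 0.97, 2.19, -0.49, 0.77, -0.24], [-0.96, 0.47, 1.08, 2.2, -0.58, 0.8, -0.84]]
1 [[-0.47, 0.52, 1.14, 1.68, -0.49, 1.26, -0.43], [-0.22, 0.62, 0.74, 1.85, -0.53, 0.88, -0.43]]
show [0.55267598 0.27234794 0.18867372] [-1.85, 0.39, 1.26, 2.14, 0.04, 0.53, -2.47]
-1 [[-0.71, 0.13, 0.67, 2.09, -0.1, 0.95, 2.51], [-0.54, 0.29, 0.51, 2.18, -0.21, 0.72, 2.61], [-0.64, 0.31, 0.64, 2.18, -0.27, 0.73, 1.98]]
-1 [[-0.48, 0.54, 1.16, 1.68, -0.51, 1.27, 2.73], [-0.22, 0.62, 0.73, 1.85, -0.53, 0.88, 2.71]]
show [0.55267598 0.27234794 0.18867372] [-1.19, 0.17, 0.4, 2.11, 0.61, 0.67, 0.13]
```

```bash
python3 - <<'E'
from h import *
B=[.4748,-.0165];a=.2298
move_pose([*B,.20],down(a+.7)); grip(.05)
hit=servo_line([*B,.070],v=.1,until_force=8); r=read_state();print("hit",hit,r["tool_pos"],r["t"])
s=snapshot("top");cv2.imwrite("pics/k1.png",cv2.resize(s["image"][190:270,270:350],None,fx=6,fy=6))
if not hit:
    grip(0);r=read_state();print("gap",r["finger_gap"],r["finger_force"],r["force"],r["moment"],r["t"])
E
```

```text
hit False [ 0.47512124 -0.01643335  0.07041552] 9.8583
gap 0.0007208309867506228 0.0 [-0.71724567 -0.56939641  0.05640949] [-0.12028194  0.09046159  0.06466871] 10.775
```

```bash
python3 - <<'E'
from h import *
T=snapshot("top");S=snapshot("scene")
cv2.imwrite("pics/k2.png",np.hstack([cv2.resize(T["image"][185:275,270:360],None,fx=4.4,fy=4.4),cv2.resize(S["image"][215:305,270:360],None,fx=4.4,fy=4.4)]))
r=read_state();p=r["tool_pos"];print(p,r["ee_rot"]);print(proj(T,p+[0,0,-.008]),proj(S,p+[0,0,-.008]),proj(T,[.4748,-.0165,.082]),proj(S,[.4748,-.0165,.082]))
E
```

```text
[ 0.47479021 -0.01651421  0.0700004 ] [ 8.93879759e-01  4.48306788e-01 -2.38621365e-06  1.06095926e-06]
[[311.79975893 232.79576136]] [[314.03440288 269.57633873]] [[311.92801336 232.20588944]] [[314.08712111 266.62392383]]
```

View pics/k2.png

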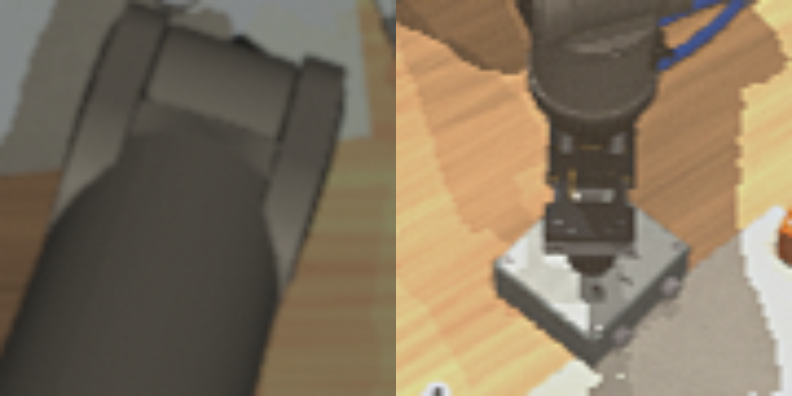

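The picture shows the gripper over the grey box's knob, at about (314,270) in the scene image. The fingers still closed to 0.7 mm without force, so I'll check the gap reading and probe the height.

```bash
python3 - <<'E'
from h import *
def st(n):
    r=read_state();print(n,r["t"],"gap",round(r["finger_gap"],4),"ff",np.round(r["finger_force"],1),"p",np.round(r["tool_pos"],4),"F",np.round(r["force"],1))
st("now");grip(.05);st("open")
servo_line([.4748,-.0165,.11],v=.15);grip(0);st("closed up")
print(servo_line([.4748,-.0165,.06],v=.05,until_force=4));st("probe")
E
```

```text
now 10.875 gap 0.0005 ff 0.0 p [ 0.4748 -0.0165  0.07  ] F [0.4 0.2 0.1]
open 11.775 gap 0.0502 ff 0.0 p [ 0.4748 -0.0165  0.07  ] F [ 0.4  0.4 -0.4]
closed up 13.0583 gap 0.0007 ff 0.0 p [ 0.4748 -0.0165  0.11  ] F [-0.3  0.7  0.1]
True
probe 13.8583 gap 0.0003 ff 10.5 p [ 0.4746 -0.0167  0.0673] F [-4.5  1.1 21.8]
```

The probe stopped with the tips at about 59 mm, which is skirt height, so the bar is not under the fingers. I'll back off and look at the knob with the gripper in view.

```bash
python3 - <<'E'
from h import *
servo_line([.4748,-.0165,.12],v=.2)
S=snapshot("scene"); a=S["image"][225:305,275:355]
p=read_state()["tool_pos"];print(p,proj(S,p+[0,0,-.008]))
servo_line([.40,-.09,.20],v=.25)
T=snapshot("top");S=snapshot("scene")
f=lambda i:cv2.resize(i,None,fx=5,fy=5,interpolation=cv2.INTER_CUBIC)
cv2.imwrite("pics/k3.png",np.vstack([np.hstack([f(a)[:300],f(S["image"][225:305,275:355])[:300]]),np.hstack([f(T["image"][200:260,270:350])]*1+[f(a)*0][:1] if 0 else [f(T["image"][200:260,270:350]),f(T["image"][200:260,270:350])*0])]))
p=read_state()["tool_pos"];print(p,proj(S,p+[0,0,-.008]),proj(T,p),read_state()["t"])
E
```

```text
[ 0.47458641 -0.01622379  0.11944589] [[314.18864012 262.10429266]]
[ 0.39999631 -0.08969698  0.19937268] [[283.5718892  244.70884056]] [[342.38692785 258.14544457]] 15.2583
```

View pics/k3.png

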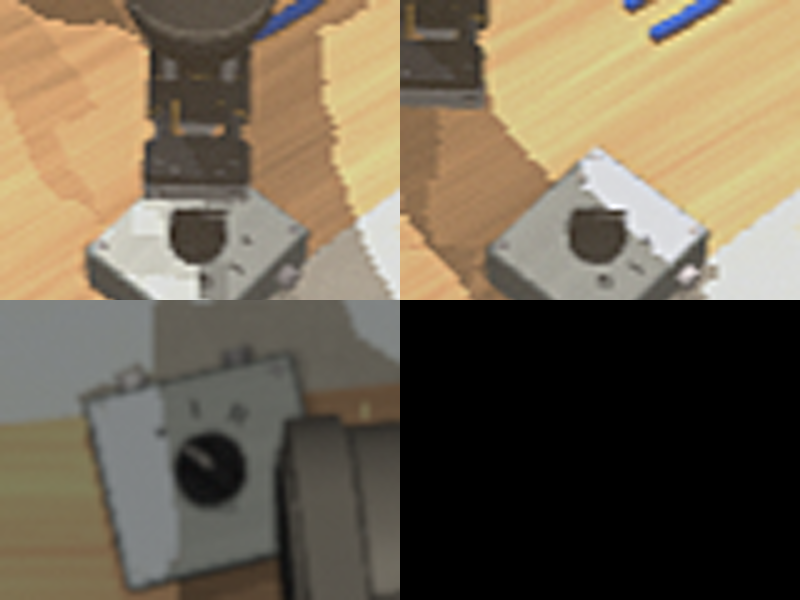

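```bash
python3 - <<'E'
from h import *
def st(n):
    r=read_state();print(n,round(r["t"],2),"gap",round(r["finger_gap"],4),"p",np.round(r["tool_pos"],4),"F",np.round(r["force"],1),"M",np.round(r["moment"],2))
c=np.array([.4748,-.0165]);a=.9298;u=np.array([np.cos(a),np.sin(a)])
p=c-.055*u
servo_line([*p,.12],v=.3);servo_line([*p,.074],v=.15);st("a")
print(servo_line([*(c+.055*u),.074],v=.06,until_force=3));st("b")
E
```

```text
a 16.48 gap 0.0005 p [ 0.442  -0.061   0.0748] F [-0.1  0.9 -0.2] M [-0.08  0.11  0.  ]
False
b 18.46 gap 0.0004 p [0.5076 0.0274 0.074 ] F [-0.7 -0.2  1.2] M [-0.05  0.12 -0.03]
```

```bash
python3 - <<'E'
from h import *
import fit as F
def sc(o,fz):
    return [(s,uv,(lambda p,m=m:(m(p)[0]*p[4],m(p)[1]*p[4],m(p)[2]+p[3])),w) for s,uv,m,w in o]
for n,o,x0 in(("box",F.box,[.47,0,.2,0,1]),("gear",F.gear,[.575,-.26,.3,0,1]),("plate",[q for i,q in enumerate(F.cam) if i in(0,1,2,5,6,7,8)],[.6,.25,-.2,0,1])):
    x,r=F.fit(sc(o,0),x0);print(n,x.round(4),r.round(1).tolist())
E
```

```text
box [ 0.4739 -0.0156  0.2256 -0.0139  0.9742] [[0.7, 0.5], [-0.7, -0.4], [-0.1, -0.2], [-0.4, -0.3], [-0.2, -0.1], [0.3, -0.2], [-0.6, 0.8], [-0.5, -0.4]]
gear [ 0.5768 -0.2537  0.3678 -0.0054  1.0045] [[1.1, 0.6], [0.8, 0.5], [0.7, 0.5], [-0.7, -0.2], [0.4, -1.1], [1.1, 0.5], [-0.2, 1.0], [0.2, -0.0], [-0.5, -2.5], [2.3, 0.9], [-0.7, 0.2], [-0.1, -0.4], [0.9, 0.6], [0.6, -1.5], [-1.1, 0.3], [1.1, 0.1]]
plate [ 0.6083  0.2629 -0.1807 -0.0141  0.9775] [[-0.3, 0.3], [-0.3, -0.5], [-0.1, -0.4], [-0.6, -0.1], [-0.6, -0.3], [0.3, 0.4], [-0.3, 0.1]]
```

```bash
python3 - <<'E'
from h import *
def st(n):
    r=read_state();print(n,round(r["t"],2),"p",np.round(r["tool_pos"],4),"tip z",round(r["tool_pos"][2]-.008,4),"F",np.round(r["force"],1),"M",np.round(r["moment"],2))
c=np.array([.4748,-.0165]);a=.9298;u=np.array([np.cos(a),np.sin(a)])
print(servo_line([*(c+.055*u),.035],v=.04,until_force=3));st("panel")
servo_line([*(c+.055*u),.075],v=.2);servo_line([*c,.075],v=.2)
print(servo_line([*c,.035],v=.03,until_force=3));st("centre")
E
```

```text
False
panel 19.68 p [0.5078 0.0276 0.0352] tip z 0.0272 F [-0.1  0.4 -0.3] M [-0.12  0.1  -0.01]
True
centre 20.98 p [ 0.4751 -0.0162  0.0674] tip z 0.0594 F [-2.2  0.6 12.8] M [ 0.22  0.59 -0.03]
```

```bash
python3 - <<'E'
from h import *
def st(n):
    r=read_state();print(n,round(r["t"],2),"p",np.round(r["tool_pos"],4),"tip z",round(r["tool_pos"][2]-.008,4),"F",np.round(r["force"],1))
servo_line([.4748,-.0165,.085],v=.25);servo_line([.41,-.125,.06],v=.3);servo_line([.41,-.125,.028],v=.2)
try: print(servo_line([.41,-.125,-.012],v=.04,until_force=3))
except Exception as e: print(e)
st("bench")
s=snapshot("scene");cv2.imwrite("pics/b.png",s["image"])
E
```

```text
False
bench 23.27 p [ 0.4102 -0.125  -0.0118] tip z -0.0198 F [-0.  -1.1 -0.6]
```

The fingers reach a nominal tip height of -20 mm without touching the bench. So there is a height offset of about 23 mm, either in the tool length or in the base height. I'll tell the two apart with the start picture, where the fingers show, and with triangulated bench things.

```bash
python3 - <<'E'
from h import *
servo_line([.41,-.125,.10],v=.3)
S=snapshot("scene");T=snapshot("top")
q=[1.35020763e-01,9.90842769e-01,0,0];R=Ro.from_quat(q).as_matrix();p=np.array([.181,.65,.191])
im=cv2.imread("pics/scene0.png")[60:140,370:470];k=6;im=cv2.resize(im,None,fx=k,fy=k,interpolation=cv2.INTER_CUBIC);im=cv2.convertScaleAbs(im,alpha=1.3,beta=25)
for d,col in((0,(0,255,0)),(-.0226,(0,0,255))):
    for s in(-1,1):
        X=p+R@np.array([0,s*.053,.008+d]);uv=proj(S,X)[0]-[370,60];cv2.drawMarker(im,tuple(int(v) for v in (uv+.5)*k),col,0,14,1)
cv2.imwrite("pics/s0.png",im)
print(R[:,1])
t=[(S,(345.4,186.5),(181,339.3)),(S,(191.7,264.2),(419.3,343.9)),(S,(374.9,267.4),(236.2,203.9))]
for _,a,b in t: print("orange",tri([(S,a),(T,b)]).round(3))
for l in("spare_bearing","bolt_tray","bottle","hammer","mallet","pliers"):
    a=tip_of("scene",l);b=tip_of("top",l)
    if a and b: print(l,tri([(S,a[0]["at"]),(T,b[0]["at"])]).round(3),round(a[0]["confidence"],2),round(b[0]["confidence"],2))
print(read_state()["t"])
E
```

```text
[0.26756869 0.96353879 0.        ]
orange [ 0.176  0.358 -0.041]
orange [ 0.152 -0.335 -0.037]
orange [ 0.564  0.197 -0.005]
bolt_tray [0.768 0.016 0.026] 0.92 0.76
bottle [0.554 0.518 0.01 ] 0.97 0.95
hammer [ 0.48  -0.546 -0.002] 0.81 0.82
mallet [ 0.434  0.552 -0.008] 0.85 0.87
pliers [0.314 0.257 0.008] 0.63 0.79
24.6167
```

View pics/s0.png

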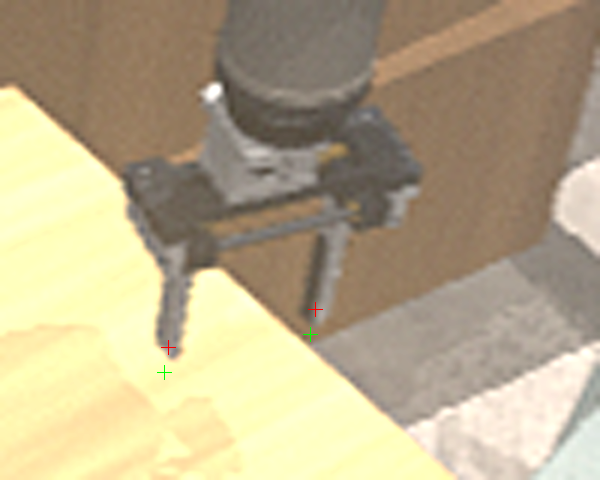

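The start picture shows the true fingertips at crop (172,357) and (314,323). After allowing for the scene camera's bias of about 2 px in rows, that fits the red marks, meaning fingers about 22.6 mm shorter along the tool axis. I'll apply this as a tool-length correction.

```bash
cat >>h.py <<'E'
DL=.0226   # real fingers are this much shorter along tool z
def st(n):
    r=read_state();print(n,round(r["t"],2),"gap",round(r["finger_gap"],4),"ff",np.round(r["finger_force"],1),"p",np.round(r["tool_pos"],4),"F",np.round(r["force"],1),"M",np.round(r["moment"],2),flush=True)
E
python3 - <<'E'
from h import *
c=[.4742,-.0160];a=.228
servo_line([*c,.10],v=.3);grip(.045)
print(servo_line([*c,.070-DL],v=.12,until_force=8));st("down")
grip(0);st("grip")
if .008<read_state()["finger_gap"]<.02:
    p=read_state()["tool_pos"]
    for k in(.45,.2,-.02): move_pose([*c,p[2]],down(a+k))
    st("turned");grip(.045);servo_line([*c,.12],v=.25);st("up")
E
```

```text
False
down 26.62 gap 0.0447 ff 0.0 p [ 0.4743 -0.0164  0.0477] F [ 0.2 -1.5  0.2] M [ 0.04  0.07 -0.04]
grip 27.23 gap 0.012 ff 30.0 p [ 0.4745 -0.016   0.0476] F [0.3 0.  3.2] M [-0.08 -0.05  0.02]
turned 28.13 gap 0.0121 ff 30.0 p [ 0.4741 -0.0154  0.0476] F [-0.7  6.3  8.7] M [1.32 0.44 0.05]
up 29.27 gap 0.045 ff 0.0 p [ 0.4745 -0.0154  0.1203] F [-0.3  0.9 -0.9] M [-0.02  0.18 -0.  ]
```

```bash
cat >joint.py <<'E'
from h import *
import fit as F
def solve(gearxy=None):
    groups=[(F.box,0),(F.gear,3),(F.cam,6)]
    def f(p):
        r=[]
        for o,i in groups:
            q=p[i:i+4];c,s=np.cos(q[2]),np.sin(q[2])
            for cam,uv,m,w in o:
                m=m(q);X=[q[0]+c*m[0]-s*m[1],q[1]+s*m[0]+c*m[1],m[2]]
                off=p[10:12] if cam is F.T else p[12:14]
                r.append((proj(cam,X)[0]+off-uv)*w)
        r=np.concatenate(r+[p[10:14]/1.5])
        if gearxy is not None: r=np.r_[r,(p[3:5]-gearxy)/.001]
        return r
    x=least_squares(f,[.47,-.016,.23,.577,-.254,.366,.603,.263,-.185,.28,0,0,0,0],loss="soft_l1")
    return x.x,f(x.x)
E
python3 - <<'E'
from h import *
import joint
p,r=joint.solve();print("box",p[:3].round(4),"gear",p[3:6].round(4),"cam",p[6:10].round(4),"off",p[10:].round(2),"rms",np.sqrt(np.mean(r**2)).round(2))
print((r[64:90].reshape(-1,2)).round(1).tolist() if 0 else r[48:74].reshape(-1,2).round(1).tolist())
g=p[3:6]
for s in(1,-1):
    h=ik([*g[:2],.2],down(g[2],s));l=ik([*g[:2],.054-DL],down(g[2],s));print(s,np.round(h,2),np.round(l,2))
    for ro in(-.5,-.25,0,.25,.5):
        q,d,z=show(p[8],sgn=s,roll=ro);n=np.array([p[6],p[7],p[9]-.05]);o=n-.065*d+(.011+DL)*z;j=ik(o,q);print(ro,o.round(3),None if j is None else np.round(j,2))
st("")
E
```

```text
box [ 0.4748 -0.0174  0.2269] gear [ 0.5765 -0.2539  0.3684] cam [ 0.6016  0.2605 -0.1764  0.2867] off [-0.61  0.34  0.12  1.09] rms 0.9
[[0.2, -1.4], [0.1, -0.0], [-0.9, -0.2], [-0.9, -0.3], [0.4, -0.1], [-1.6, -1.0], [-0.5, -1.8], [1.5, 0.0], [-0.2, 0.4], [-0.6, 1.2], [-1.3, 0.4], [0.1, 0.8], [2.8, -0.2]]
1 [-0.4   0.52  1.01  1.74 -0.47  1.15 -0.45] [-0.25  0.68  0.79  1.87 -0.62  0.86 -0.35]
-0.5 [0.558 0.252 0.179] [-1.71  0.83  1.21  1.85 -0.06  0.98 -2.47]
-0.25 [0.561 0.259 0.176] [-1.76  0.63  1.22  2.   -0.05  0.73 -2.44]
0 [0.563 0.267 0.175] [-1.8   0.44  1.25  2.14 -0.07  0.48 -2.34]
0.25 [0.564 0.276 0.176] [-1.79  0.29  1.3   2.26 -0.49  0.26 -1.81]
0.5 [0.564 0.284 0.179] None
-1 [ 1.05  0.53 -1.03  1.66  0.48  1.23  1.86] [ 1.04  0.77 -1.03  1.79  0.76  1.04  1.65]
-0.5 [0.558 0.252 0.179] [-1.4   0.53  0.64  1.84  0.43  1.09  0.21]
-0.25 [0.561 0.259 0.176] [-1.51  0.4   0.79  1.99  0.4   0.81  0.28]
0 [0.563 0.267 0.175] [-1.58  0.26  0.9   2.14  0.39  0.54  0.36]
0.25 [0.564 0.276 0.176] [-1.48  0.13  0.87  2.26  0.31  0.27  0.54]
0.5 [0.564 0.284 0.179] None
 29.37 gap 0.0449 ff 0.0 p [ 0.4737 -0.0157  0.1194] F [ 0.5 -0.2 -0.6] M [-0.02  0.2  -0.08]
```

```bash
python3 - <<'E'
from h import *
g=np.array([.5768,-.2538]);a=.368;u=np.array([np.cos(a),np.sin(a)]);v=np.array([-u[1],u[0]])
move_pose([*g,.16],down(a));st("above")
s=snapshot("top");cv2.imwrite("pics/k4.png",cv2.resize(s["image"][190:270,270:350],None,fx=5,fy=5,interpolation=cv2.INTER_CUBIC))
zt=.054-DL
hit=servo_line([*g,zt],v=.12,until_force=8);st("down %s"%hit)
if not hit:
    e=[]
    for sg in(1,-1):
        h=servo_line([*(g+sg*.028*u),zt],v=.05,until_force=4);p=np.array(read_state()["tool_pos"][:2]);e.append((p-g)@u);st("probe %s"%h)
        servo_line([*(p-sg*.006*u),zt],v=.06)
    print("edges",np.round(e,4))
E
```

```text
above 30.48 gap 0.0451 ff 0.0 p [ 0.5766 -0.2526  0.1593] F [-0.   0.4 -0.5] M [ 0.03  0.18 -0.04]
down False 31.76 gap 0.0448 ff 0.0 p [ 0.5772 -0.2541  0.0321] F [-0.2 -0.  -0.2] M [-0.03  0.1   0.03]
probe True 32.22 gap 0.0454 ff 0.3 p [ 0.5964 -0.2462  0.0313] F [-0.6  0.   0.6] M [-0.13  0.23  0.02]
probe True 33.14 gap 0.045 ff 2.3 p [ 0.5584 -0.2607  0.0314] F [3.3 1.6 3.2] M [ 0.25 -0.88  0.14]
edges [ 0.021  -0.0197]
```

View pics/k4.png

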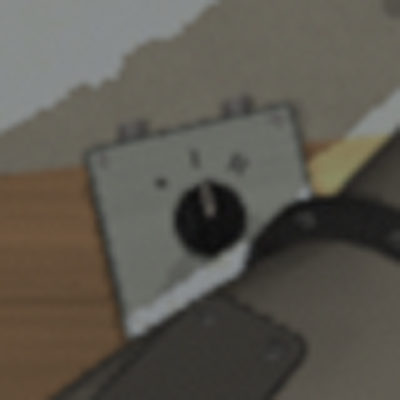

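The picture shows the pointer at the single bar: the white line runs from about (210,215) to (205,185) in the crop, and the bar is at (195,158). The probing centres the chamber within 1 mm. Now I'll grip and lift.

```bash
python3 - <<'E'
from h import *
g=np.array([.5768,-.2538]);a=.368;u=np.array([np.cos(a),np.sin(a)]);g=g+.0007*u
zt=.054-DL
servo_line([*g,zt],v=.1);grip(0);st("grip")
if .017<read_state()["finger_gap"]<.023:
    servo_line([*g,.16],v=.15);st("lifted")
    wait(.2);st("hold")
    q,d,z=show(-.1764,sgn=1,roll=-.25);n=np.array([.6016,.2605,.2367]);o=n-.065*d+(.011+DL)*z
    print(o,ik(o,q),ik(o-.08*d,q),ik([.52,0,.27],down(.1)))
E
```

```text
grip 34.21 gap 0.0193 ff 30.0 p [ 0.577  -0.253   0.0313] F [-3.5  3.4  4. ] M [0.98 0.99 0.02]
lifted 35.22 gap 0.0193 ff 30.0 p [ 0.577  -0.2532  0.1591] F [ 0.1 -1.  -6.9] M [-0.03  0.16 -0.03]
hold 35.42 gap 0.0191 ff 30.0 p [ 0.5771 -0.2535  0.1593] F [-0.5  0.7 -6.3] M [-0.07  0.1   0.05]
[0.56074824 0.25933813 0.17600615] [-1.75279702  0.61152988  1.19852194  2.00116203 -0.01344995  0.73180019
 -2.47832817] [-1.88761901  0.6310313   1.19722826  2.11242688 -0.01846781  0.68539878
 -2.59435442] [-1.21517604  0.22363541  1.28912833  1.89490233 -0.23126474  1.19290002
 -1.31698368]
```

```bash
python3 - <<'E'
from h import *
q,d,z=show(-.18,sgn=1,roll=-.25);n=np.array([.602,.2615,.2347]);o=n-.065*d+(.011+DL)*z
servo_line([.577,-.2534,.22],v=.25)
move_pose([.52,0,.27],down(.1));move_pose(o-.06*d,q);st("pre")
servo_line(o-.02*d,v=.12);wait(.2);st("near")
S=snapshot("scene");T=snapshot("top")
np.save("near.npy",np.r_[o-.02*d,d,n])
for c,s in(("scene",S),("top",T)):
    print(c,"nominal nose",proj(s,n-.02*d).round(1),"shaft o",proj(s,n-.085*d).round(1),"tail",proj(s,n-.17*d).round(1),"lens",proj(s,n+.1*d).round(1))
    for l in("pinion_nose","pinion_shaft","camera_head"):
        print(l,[(np.round(t["at"],1).tolist(),round(t["confidence"],2)) for t in tip_of(c,l)[:2]])
f=lambda i:cv2.convertScaleAbs(cv2.resize(i,None,fx=5,fy=5,interpolation=cv2.INTER_CUBIC),alpha=1.4)
cv2.imwrite("pics/n1.png",np.hstack([f(T["image"][105:205,170:250]),f(S["image"][215:315,365:445])]))
E
```

```text
pre 38.22 gap 0.0191 ff 30.0 p [0.5108 0.2684 0.1444] F [ 0.4 -0.1 -7.1] M [0.81 1.19 0.01]
near 38.9 gap 0.019 ff 30.0 p [0.5435 0.2637 0.1636] F [ 0.4  1.2 -6.7] M [ 0.85  1.21 -0.05]
scene nominal nose [[401.8 226.5]] shaft o [[392.4 219.8]] tail [[380.9 211.6]] lens [[420.6 239.9]]
pinion_nose [([400.4, 225.4], 0.47)]
pinion_shaft [([392.5, 220.4], 0.56), ([399.7, 226.3], 0.21)]
camera_head [([420.0, 238.0], 0.84)]
top nominal nose [[198.1 183.5]] shaft o [[196.4 207.6]] tail [[194.2 237.6]] lens [[201.6 136.2]]
pinion_nose [([199.6, 180.2], 0.91)]
pinion_shaft [([199.5, 206.5], 0.53)]
camera_head [([200.8, 135.7], 0.67)]
```

View pics/n1.png

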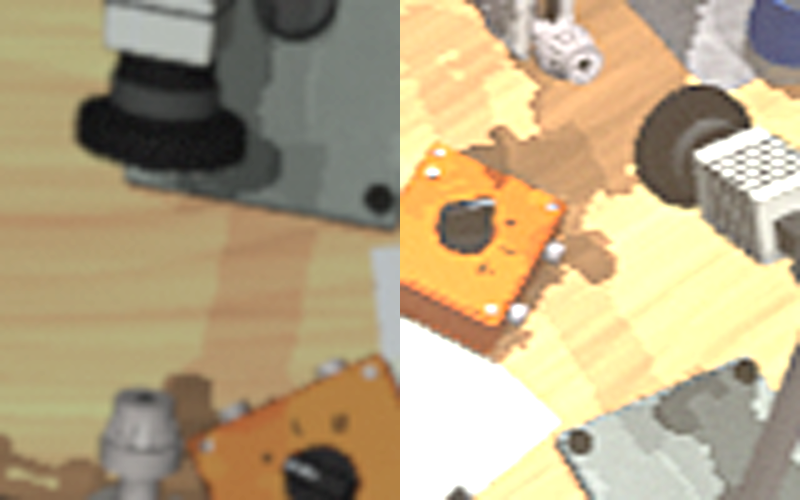

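```bash
python3 - <<'E'
from h import *
for c in("top","scene"):
    N=[];H=[]
    for i in range(6):
        snapshot(c)
        for L,l in((N,"pinion_nose"),(H,"camera_head")):
            t=tip_of(c,l)
            if t: L.append(t[0]["at"])
    print(c,np.round(N,1).tolist(),np.round(H,1).tolist(),"med",np.median(N,0) if N else 0,np.median(H,0) if H else 0)
st("")
E
```

```text
top [[196.8, 183.5], [195.9, 182.8], [197.8, 183.9], [196.1, 181.7], [197.4, 179.8], [198.9, 182.8]] [[200.7, 135.6], [200.1, 132.6], [200.2, 135.5], [201.0, 138.8], [201.2, 138.4], [200.0, 136.1]] med [197.1 182.8] [200.45 135.85]
scene [[400.8, 226.5], [394.0, 220.5], [398.6, 226.5], [399.9, 227.1], [401.1, 227.7], [401.8, 228.7]] [[417.7, 242.6], [419.1, 238.4], [419.8, 242.7], [418.8, 240.0], [418.5, 240.6], [420.9, 240.0]] med [400.35 226.8 ] [418.95 240.3 ]
 41.1 gap 0.0192 ff 30.0 p [0.5441 0.2636 0.164 ] F [-0.3 -0.9 -6.7] M [ 0.87  1.26 -0.03]
```

The network averages for the nose-to-lens offset agree with the nominal within 0.4 px: top (3.4,-47.0) against (3.5,-47.3), scene (18.6,13.5) against (18.8,13.4). I'll move the last 20 mm.

```bash
python3 - <<'E'
from h import *
q,d,z=show(-.18,sgn=1,roll=-.25);o=np.load("near.npy")[:3]+.02*d+[0,.0008,0]
servo_line(o,ori=q,v=.04);wait(.8);st("final");r=read_state()
print("err",(r["tool_pos"]-o).round(4),"rot",(Ro.from_quat(r["ee_rot"])*Ro.from_quat(q).inv()).magnitude().round(4),np.abs(r["qvel"]).max().round(4))
print(hand_in())
E
```

```text
final 42.55 gap 0.0191 ff 30.0 p [0.5611 0.2613 0.174 ] F [-0.9 -0.8 -6.9] M [ 0.83  1.23 -0.  ]Traceback (most recent call last):
  File "<stdin>", line 4, in <module>
AttributeError: 'float' object has no attribute 'round'
```

```bash
python3 - <<'E'
from h import *
print(hand_in())
E
```

```text
the job is handed in; nothing more can be done
None
```

I turned the selector to the single bar and handed the job in at about 42.6 s, still holding the pinion shaft, nose to the lens at an estimated 100 mm; the final pose was not re-checked in a picture, and the fingers proved about 23 mm shorter than specified, which I corrected for.

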